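# Fetch a stuck pipe sample from under the riser with the reacher

## Task

A plugged pipe sample is caught in a springy clip in the low gap under the glass riser. Take the orange reacher by its grip and trigger, squeeze the trigger to close its jaws on the sample's blue plug, just firmly enough not to dent it, draw the sample out with it and leave it in the middle of the green mat, with the reacher let go and standing on its foot. Do not touch the sample with the hand, do not bang the reacher into the riser, and leave everything else where it is.

Things in the scene. Friction and masses are not known exactly. Their poses are not given: they have to be found in the camera images.
- reacher: reacher tool, loose, 0.29 kg, stands upright by itself on a foot and front skid. Origin: underside, below the grip; x along the shaft to the jaws, z up. Grip: two upright paddles 24 mm wide (y): red trigger in front, outer face x = +28 mm at rest, z 30 to 104 mm; orange palm rest behind, stiffly adjustable and set anew each time: outer face x = -28 to -36 mm, z 29 to 105 mm
- grip (a point): middle of the grip, reacher (-4, 0, 75) mm. Take it from above: one finger behind the orange palm rest, one before the red trigger, closing along x (56 to 64 mm outside at rest). Below it: body up to z = 28 mm, black foot 80 x 64 x 10 mm (x, y, z)
- trigger: the red trigger, slides back to the palm rest, 17 mm at most. Its frame has the reacher's axes and, at rest, its origin. Spring: 6 N at rest plus 0.3 N per mm (at 7 to 8 N the reacher is held with the jaws still well open). Each jaw moves in as far as the trigger moves back; on the plug (at 13 mm) each presses with about half of (trigger force minus 10 N)
- jaw_mid (a point): midpoint between the jaws, reacher (200, 0, 17) mm, axes as the reacher; bring the plug's centre here. Shaft 14 mm thick at z = 18 mm; crosshead 92 mm wide (y), top z = 25 mm, front face 30 mm behind this point; jaws end 24 mm ahead of it
- jaw_left: left (+y) steel jaw plate, 54 long x 6 thick x 22 mm high, z 6 to 28 mm above the reacher's underside; inner face 30 mm from the shaft's centre line at rest (60 mm between jaws), 13 mm at full squeeze. Axes as the reacher; at rest its origin is the reacher's
- jaw_right: right (-y) jaw, mirror image of the left one
- sample: pipe sample, loose, about 0.11 kg, lying level. Origin: bench below the middle of its square blue plug (26 long in x, 34 wide, 34 mm high). Along +x from the plug runs a black pipe 30 mm thick, 50 mm long, axis 17 mm up, caught in the clip
- plug (a point): centre of the blue plug, sample (0, 0, 17) mm. With less than about 4 N a jaw it may slip as the clip is overcome; over 15 N dents it. 6 to 9 N a jaw (22 to 28 N on the trigger) is right
- sample_mid (a point): middle of the whole sample, sample (25, 0, 17) mm
- riser: fixed low riser: glass top 200 (x) x 260 (y) mm, 6 mm thick, upper face 70 mm, 64 mm clear below, on four 14 mm posts at x +-90, y +-120 mm. Origin: bench below its centre. Reach in along +x from the open -x side (it looks roughly to the robot's right); 30 mm high wall at the back, x = 89 mm
- clip_mid (a point): middle of the clip under the riser, at riser (12, 0, 17) mm, riser's axes; clip parts span x = -3 to 27 mm, y = -48 to 49 mm: a fixed white block on the pipe's +y side, an orange spring pad (3 N) on its -y side. The plug sits before it at riser x about -35 mm. Pull straight out along -x: some 3 to 8 N for the first 20 to 35 mm
- mat: green square mat with a white line, 200 x 200 mm, flush with the bench (things slide over it freely). Origin: its centre
- pipe_ring: bystander: black pipe ring, 40 mm outside, 30 mm high, standing under the glass riser to one side of the sample
- jar: bystander: small jar, 40 mm wide, 60 mm high, on top of the riser
- pipe_a: bystander: upright black pipe cup, 55 mm wide, 90 mm high
- fitting: bystander: brass pipe fitting, 44 mm wide, 45 mm high
- beaker: bystander: glass beaker, 66 mm wide, 85 mm high
- driver: bystander: screwdriver lying on the bench
- weight: bystander: steel calibration weight, 40 mm wide, 62 mm high

How it is judged:
On the way, in this order (a step that is already met when the one before it is completed fails the run):
1. both jaws are closed on the sample while it is still in the gap (contact force between each of jaw_left, jaw_right and sample above 1.5 N and x of plug in the frame of riser above -0.06 m), for 0.2 s.
2. the jaws have drawn the sample right out of the gap (contact force between each of jaw_left, jaw_right and sample above 0.5 N and x of sample_mid in the frame of riser below -0.145 m), for 0.1 s.
At the end, for the whole second after the job is handed in: the sample lies at rest on the bench with its middle within 65 mm (each way) of the mat's centre, free of the jaws; the reacher stands at rest on its foot on the bench (x of sample_mid in the frame of mat between -0.065 and 0.065 m and y of sample_mid in the frame of mat between -0.065 and 0.065 m and height (world z) of sample_mid below 0.025 m and linear speed of each of sample, reacher below 0.02 m/s and contact force between each of jaw_left, jaw_right and sample below 1 N and angle between reacher's own z axis and vertical below 0.1 rad and height (world z) of reacher below 0.01 m); the robot touches nothing.
It fails at once if a jaw presses on the sample with more than 15 N (dented) (contact force between any of jaw_left, jaw_right and sample above 15 N).
It fails at once if the robot itself touches the sample (contact force between any of the fingers, the arm and sample above 0.5 N).
It fails at once if the reacher or the robot is banged into the riser (over 15 N) (contact force between any of reacher, the fingers, the arm and riser above 15 N).
It fails at once if a bystander is shifted by more than 20 mm (distance of any of pipe_ring, jar, pipe_a, fitting, beaker, driver, weight from where it was at the start of the episode above 0.02 m).
It also fails if it takes over 64 s, if anything falls off the work surface, if the arm or the gripper's body presses on something with over 40 N, if the wrist force passes 120 N, or if a joint passes its speed limit or range.

## Robot

A 6-joint arm with a two-finger parallel gripper is mounted at the origin on the work surface. World frame = base frame: x ahead of the robot, y to its left, z up, the work surface at z = 0. Lengths are in m, angles in rad, forces in N, time in s.
With the tool pointing down it reaches from about 0.25 to 0.725 m from the base axis. Payload 4 kg.
Tool frame: the origin (TCP) lies midway between the tips of the shut fingers; the grasp point (between the pads) lies 19 mm behind it; z points along the fingers, x is the direction in which the jaws open and shut, and the axes are right-handed (so a half turn about z gives the same grasp; the last joint's range is limited). The gripper opens to 85 mm and grips with 20 to 120 N. Pads are 22 mm wide; open, the fingers measure 114 mm over their backs; the gripper's body (76 mm by 85 mm) begins 54 mm behind the grasp point. The pads swing forward as they close: fully open they stand 13 mm farther back than shut.
Start: joints at [-1.118, 0.241, 0.005, 1.335, 0, 1.571], TCP at [0.219, -0.45, 0.231] pointing down, gripper open.
Joint ranges: [-2.72, 2.72], [-1.05, 1.87], [-1.09, 1.28], [-1.99, 2.15], [-1.42, 1.44], [-3.14, 3.14]. Speed limits (rad/s): [2.79, 2.79, 3.14, 3.14, 3.14, 3.14].

## Interface

Orientations are given as a unit quaternion [x, y, z, w].
In Python, from workcell import bot, vision, ticket gives the robot as it stands.
- The arm moves only by the tool play_rows, never from a script. Its argument "deltas" is one flat list of numbers, 5 for each row, row after row: the opening, from 0 (shut) to 1 (fully open), then the shift along the tool's x, y, z in units of 60 mm (1.0 is 60 mm), then the turn about the tool's z in degrees. A call has 1 to 12 rows; each row shifts and turns the pose as measured when the row begins, along the tool's axes as they then stand; what a row does not reach is not made up. A row lasts 1/8 s, in which the tool goes at most 62.5 mm and 10.7 degrees, less where a joint would pass 70% of its speed; a pose out of reach is approached as far as the arm can. A call is refused whole if a number of a shift passes 1 or a number of a turn 10.7, either way. A call with a gripper value outside its range is refused whole. The fingers move at their own pace and stop on an object; the grip force is fixed at half the most. Time passes only in rows, so rows that do not move let the fingers close. It gives the time, the measured TCP pose, the force and the opening at its end, in the units of the state.
- bot.get_obs(): the state, without advancing time (a new reading comes with each control period).
- vision.camera(name): name is "side" or "top" or "wrist"; returns a dict with "color" (400x640x3 uint8, blue, green, red), "intrinsics" (3x3 intrinsics, pixels), "rvec" (rotation vector, rad) and "tvec" (3), from world to camera coordinates, as OpenCV has them. Camera axes: x right, y down, z forward; pixel columns grow to the right and rows downward; lengths in m; the calibration is good to about 2 mm. A picture is of the moment at which its call begins. There is no depth.
- ticket.job_done(): hands the job in, once; it reports no verdict.
The state is a dict: "clock": time; "joint_pos": joint angles; "joint_vel": joint speeds; "tau": joint torques, N m; "eef_pos": TCP position; "tool_rot": TCP orientation; "ft_force": force on the tool from outside, world axes, zero at the start; "ft_torque": the same for the moment, N m; "grip_width": finger opening in m.
Only numpy, scipy, OpenCV 4.12 (cv2) and the standard library are available. Lean on these libraries where they do the work, as an engineer would, in place of code of your own. Each camera call takes 0.05 s, during which the arm holds its last target. There are 200 camera calls.

## Working session

There is one attempt and no reset: what is moved stays moved. The work goes in short steps, Python scripts to look and compute and a tool call to move; the robot and the scene stay as the last step left them, time stands still between calls to the robot, and variables do not carry over. Pictures are saved under pics/ and viewed, about 8 in all and at most 12, crops included, and the job is handed in when it is done.

Besides the shell and the picture viewer there is one more tool, called after "Request:" by a JSON object that holds its "fn" and its "kwargs", one argument or row to a line. play_rows: Moves the arm, as the interface text tells. Its arguments: {"type":"object","properties":{"deltas":{"type":"array"}},"required":["deltas"]}

```bash
mkdir -p pics; ls
cat > h.py <<'E'
import numpy as np, cv2
from workcell import bot, vision, ticket
def cam(n):
    c=vision.camera(n); c['R']=cv2.Rodrigues(np.array(c['rvec'],float))[0]; c['K']=np.array(c['intrinsics'],float); c['t']=np.array(c['tvec'],float).ravel(); return c
def ray(c,u,v,z):
    d=c['R'].T@np.linalg.solve(c['K'],[u,v,1.]); o=-c['R'].T@c['t']; return o+d*(z-o[2])/d[2]
def proj(c,P):
    p=c['K']@(c['R']@np.array(P,float)+c['t']); return p[:2]/p[2]
def big(mask):
    n,l,s,ce=cv2.connectedComponentsWithStats(mask.astype(np.uint8)); 
    return [(s[i,4],ce[i].round(1),s[i,:4]) for i in np.argsort(-s[1:,4])[:4]+1]
E
python3 - <<'E'
from h import *
for n in ('top','side','wrist'):
    c=cam(n); cv2.imwrite(f'pics/{n}0.png',c['color']); np.save(f'pics/{n}0.npy',c,allow_pickle=True)
    print(n,-c['R'].T@c['t'],c['K'][0,0],c['R'][2])
o=bot.get_obs(); print(o)
E
```

```text
pics
top [3.33497154e-01 9.96738690e-04 1.08648976e+00] 392.6918269677192 [ 0.20584096 -0.02491605 -0.97826821]
side [-0.03010799 -0.66930572  0.64151412] 408.5344214674573 [ 0.54116608  0.62559373 -0.56193573]
wrist [ 0.28915111 -0.41432813  0.37358664] 289.3648787743811 [-0.27665517 -0.13276002 -0.95175453]
{'clock': 0.15, 'joint_pos': array([-1.11798684e+00,  2.41245014e-01,  4.06635304e-03,  1.33520912e+00,
       -2.83782432e-05,  1.57079828e+00]), 'joint_vel': array([-0.00107336, -0.00222064,  0.00335713,  0.0011953 , -0.00088719,
       -0.00047031]), 'tau': array([-2.46800391e-04, -3.72635865e+01,  2.52638179e+01,  1.24267826e-02,
        2.30883046e-05,  7.55996012e-06]), 'eef_pos': array([ 0.21853474, -0.44919458,  0.2306274 ]), 'tool_rot': array([ 8.47788582e-01, -5.30333751e-01, -6.82136142e-04, -4.09971505e-04]), 'ft_force': array([ 0.43761469,  0.31491772, -0.49353837]), 'ft_torque': array([ 0.03202499, -0.06041325, -0.00679811]), 'grip_width': 0.0853352928567244}
```

View pics/top0.png

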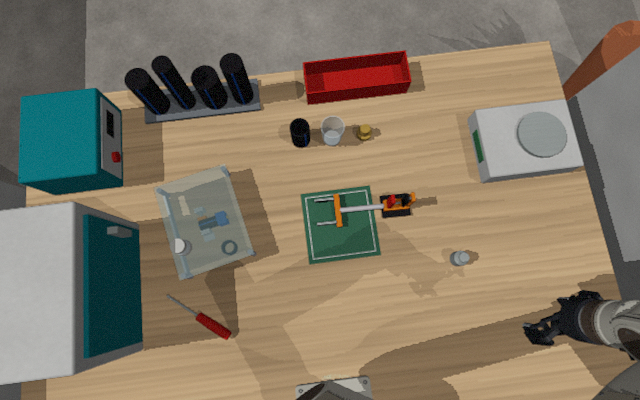

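View pics/side0.png

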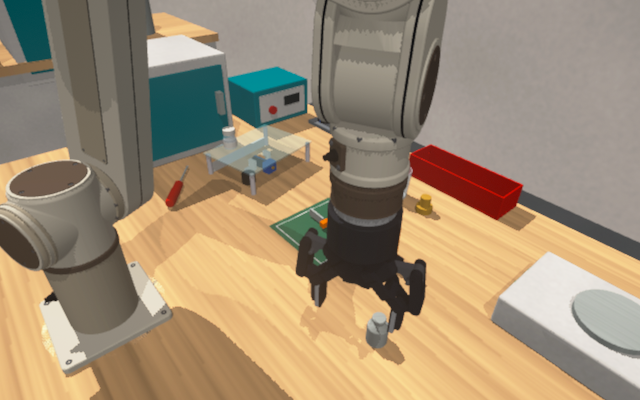

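The top view shows the reacher over the mat, shaft from grip (395,203) to jaws (325,210). The riser is at (205,222) with the blue plug near (215,220), and the mat is centred at (341,225). The side view is partly blocked by the arm. Next I'll zoom in.

Run:
```python
from h import *
c=np.load('pics/top0.npy',allow_pickle=True).item()
im=c['color']; cr=im[155:285,145:445]
a=cv2.resize(im[155:290,145:265],None,fx=4.4,fy=4.4,interpolation=cv2.INTER_CUBIC)
b=cv2.resize(im[180:270,295:420],None,fx=6,fy=6,interpolation=cv2.INTER_CUBIC)[:594]
cv2.imwrite('pics/a.png',a); cv2.imwrite('pics/b.png',b)
hsv=cv2.cvtColor(im,cv2.COLOR_BGR2HSV); H,S,V=[hsv[...,i].astype(int) for i in range(3)]
print('blue',[ (n,ce,b) for n,ce,b in big((H>98)&(H<125)&(S>90)&(V>60))])
print('orange',big((H>8)&(H<22)&(S>200)&(V>130)))
print('red',big(((H<6)|(H>174))&(S>180)&(V>90)))
g=(H>55)&(H<85)&(S>60); print('green',big(g))
m=g.astype(np.uint8); m[:, :295]=0;m[:,390:]=0;m[:180]=0;m[270:]=0
cn=cv2.convexHull(np.vstack(cv2.findContours(m,0,2)[0])); r=cv2.minAreaRect(cn); print(r)
P=np.array([ray(c,u,v,0)[:2] for u,v in cv2.boxPoints(r)]); q=cv2.approxPolyDP(cn,5,True)[:,0]
print(P,P.mean(0)); print(q,[ray(c,u,v,0)[:2].round(3) for u,v in q])
```

```text
blue [(np.int32(161), array([219. , 218.7]), array([199, 211,  30,  15], dtype=int32)), (np.int32(47), array([172. ,  87.7]), array([161,  73,  24,  32], dtype=int32)), (np.int32(45), array([237.5,  88.2]), array([231,  73,  14,  32], dtype=int32)), (np.int32(40), array([147.7, 101.8]), array([136,  90,  25,  25], dtype=int32))]
orange [(np.int32(161), array([337.5, 210.5]), array([334, 194,   8,  33], dtype=int32)), (np.int32(97), array([393.2, 206.5]), array([383, 200,  26,  11], dtype=int32)), (np.int32(27), array([412.7, 196.9]), array([411, 193,   4,   9], dtype=int32)), (np.int32(2), array([395.5, 199. ]), array([395, 199,   2,   1], dtype=int32))]
red [(np.int32(2275), array([357.4,  76.1]), array([303,  51, 108,  43], dtype=int32)), (np.int32(293), array([212.7, 326.2]), array([196, 314,  34,  25], dtype=int32)), (np.int32(72), array([390.8, 200.3]), array([387, 195,   9,  13], dtype=int32)), (np.int32(33), array([113.8, 156.1]), array([112, 152,   5,   9], dtype=int32))]
green [(np.int32(2643), array([338.3, 230.3]), array([307, 198,  67,  60], dtype=int32)), (np.int32(798), array([338.7, 225.7]), array([301, 186,  79,  78], dtype=int32)), (np.int32(333), array([352.8, 199.1]), array([340, 192,  27,  15], dtype=int32)), (np.int32(162), array([477.7, 146. ]), array([473, 130,  11,  33], dtype=int32))]
((345.8153991699219, 223.5230712890625), (69.9555892944336, 82.35906219482422), 82.87498474121094)
[[ 0.59506374  0.01873575]
 [ 0.59544394 -0.21645853]
 [ 0.39739074 -0.20868544]
 [ 0.39803435  0.01792834]] [ 0.49648319 -0.09711997]
[[384 197]
 [379 254]
 [310 263]
 [301 194]
 [368 186]] [array([ 0.556, -0.215]), array([ 0.399, -0.175]), array([0.399, 0.016]), array([0.595, 0.018]), array([ 0.594, -0.175])]
```

View pics/a.png

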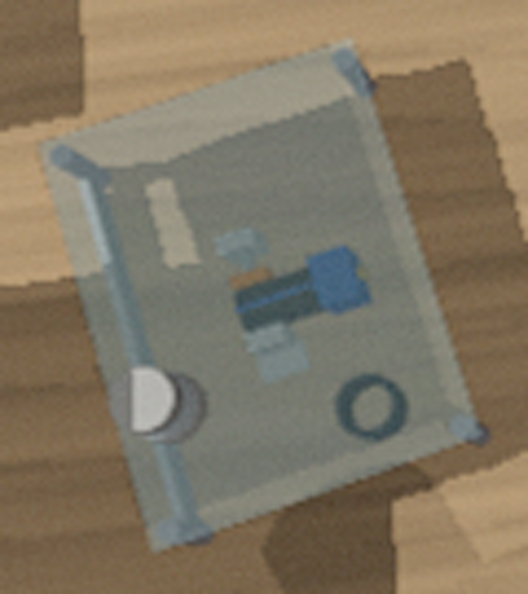

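View pics/b.png

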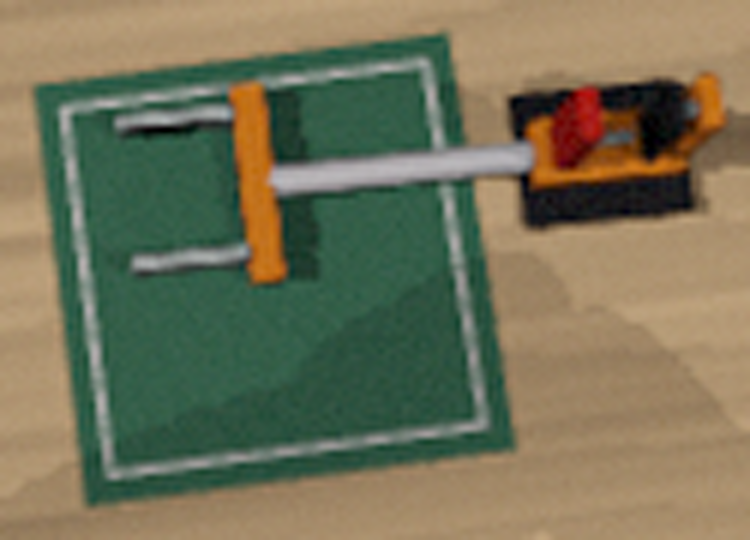

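The riser crop shows glass corners at about (42,145), (350,42), (478,435), (153,548), with the plug at (340,278) and the pipe end at (240,303). The tool crop shows the mat corners, the crosshead (250,85)-(268,280) and the foot (512,100)-(692,210). Now I'll turn these into positions.

Run:
```python
from h import *
c=np.load('pics/top0.npy',allow_pickle=True).item()
A=lambda p,z:ray(c,(p[0]+.5)/4.4-.5+145,(p[1]+.5)/4.4-.5+155,z)[:2]
B=lambda p,z:ray(c,(p[0]+.5)/6-.5+295,(p[1]+.5)/6-.5+180,z)[:2]
n=np.linalg.norm
def rect(name,F,pts,z):
    P=np.array([F(p,z) for p in pts]); s=[n(P[i]-P[(i+1)%4]) for i in range(4)]
    ang=[np.degrees(np.arctan2(*(P[i]-P[(i+1)%4])[::-1])) for i in range(4)]
    print(name,P.round(3).tolist(),'c',P.mean(0).round(4),'sides',np.round(s,3),'ang',np.round(ang,1))
rect('riser',A,[(42,145),(350,42),(478,435),(153,548)],.07)
rect('mat',B,[(38,88),(447,37),(514,448),(88,504)],0)
rect('foot',B,[(511,98),(676,80),(692,208),(528,228)],.01)
def sp(n_,p,q):print(n_,p.round(4),q.round(4),'mid',((p+q)/2).round(4),'len',n(p-q).round(4),'ang',np.degrees(np.arctan2(*(p-q)[::-1])).round(1))
sp('cross',B((250,85),.025),B((268,281),.025))
sp('jawtips top',B((117,125),.028),B((133,264),.028))
sp('shaft',B((275,180),.022),B((530,155),.022))
sp('jawL',B((117,125),.028),B((235,112),.028))
sp('jawR',B((133,264),.028),B((250,252),.028))
sp('plug top',A((309,262),.034),A((358,255),.034)); 
for q in [(309,258),(348,246),(371,298),(328,312)]: print('plugcorner',A(q,.034).round(4))
sp('pipe axis: plugcentre->end',A((340,278),.034),A((240,305),.03))
print('end mid',A((240,310),.02))
for q,z in [((578,125),.104),((708,90),.105),((665,115),.028)]: print(q,B(q,z).round(4))
print('ring',A((371,407),.03))
```

```text
riser [[0.645, 0.403], [0.686, 0.213], [0.437, 0.157], [0.396, 0.349]] c [0.541  0.2807] sides [0.195 0.256 0.197 0.255] ang [ 102.3   12.7  -77.9 -167.7]
mat [[0.594, 0.018], [0.594, -0.178], [0.398, -0.179], [0.397, 0.018]] c [ 0.4959 -0.0802] sides [0.196 0.196 0.197 0.197] ang [ 90.1   0.2 -89.8 180. ]
foot [[0.559, -0.202], [0.558, -0.28], [0.497, -0.277], [0.497, -0.2]] c [ 0.5275 -0.2394] sides [0.078 0.061 0.077 0.062] ang [ 89.1  -3.  -90.2 178.2]
cross [ 0.5771 -0.0799] [ 0.4853 -0.0756] mid [ 0.5312 -0.0778] len 0.0919 ang -2.7
jawtips top [ 0.5654 -0.0164] [ 0.5003 -0.0157] mid [ 0.5328 -0.0161] len 0.0651 ang -0.7
shaft [ 0.5318 -0.0855] [ 0.5286 -0.2038] mid [ 0.5302 -0.1446] len 0.1183 ang 88.5
jawL [ 0.5654 -0.0164] [ 0.5646 -0.0711] mid [ 0.565  -0.0438] len 0.0547 ang 89.2
jawR [ 0.5003 -0.0157] [ 0.4991 -0.0691] mid [ 0.4997 -0.0424] len 0.0535 ang 88.7
plug top [0.56   0.2566] [0.5606 0.2262] mid [0.5603 0.2414] len 0.0305 ang 91.1
plugcorner [0.5626 0.2564]
plugcorner [0.5671 0.2319]
plugcorner [0.5327 0.2203]
plugcorner [0.5273 0.2473]
pipe axis: plugcentre->end [0.5476 0.2383] [0.5393 0.3019] mid [0.5434 0.2701] len 0.0641 ang -82.5
end mid [0.53808453 0.30492128]
(578, 125) [ 0.5239 -0.2104]
(708, 90) [ 0.5319 -0.2678]
(665, 115) [ 0.5383 -0.2672]
ring [0.46624814 0.22646907]
```

```bash
cat >> h.py <<'E'
from scipy.spatial.transform import Rotation as Ro
def goto(x,y,z,yaw_reacher):
    """tool x points opposite to reacher x; prints turn and then shift (in turned frame), units"""
    o=bot.get_obs(); R=Ro.from_quat(o['tool_rot']).as_matrix(); a=np.degrees(np.arctan2(R[1,0],R[0,0]))
    turn=-((yaw_reacher-180-a+180)%360-180)
    t=np.radians(yaw_reacher-180); X=np.array([np.cos(t),np.sin(t),0]);Z=np.array([0,0,-1.]);Y=np.cross(Z,X)
    d=np.array([x,y,z])-o['eef_pos']
    print('t',round(o['clock'],2),'pos',o['eef_pos'].round(4),'yaw',round(a+180,2),'tilt',round(np.degrees(np.arccos(-R[2,2])),2),'F',o['ft_force'].round(2),'w',round(o['grip_width']*1e3,2))
    print('turn',turn.round(2),'units',(np.array([X@d,Y@d,Z@d])/.06).round(3))
E
python3 -c "
from h import *
goto(.5273,-.244,.2,88.6)"
```

```text
t 0.15 pos [ 0.2185 -0.4492  0.2306] yaw 115.94 tilt 0.09 F [ 0.44  0.31 -0.49] w 85.34
turn 27.34 units [-3.545 -5.061  0.51 ]
```

Request:
{"fn": "play_rows", "kwargs": {
  "deltas": [1,0,0,0,9.1,1,0,0,0,9.1,1,0,0,0,9.1,1,-0.4,-0.6,0,0,1,-0.44,-0.63,0,0,1,-0.44,-0.63,0,0,1,-0.44,-0.63,0,0,1,-0.44,-0.63,0,0,1,-0.44,-0.63,0,0,1,-0.44,-0.63,0,0,1,-0.44,-0.63,0,0]
}}

```text
clock: 1.52
eef_pos: [0.533, -0.2484, 0.2263]
tool_rot: [-0.69, 0.724, 0.004, -0.0]
ft_force: [-0.2, -0.2, -0.1]
grip_width: 0.0852
```

```bash
python3 -c "
from h import *
goto(.5273,-.244,.2,88.6)"
```

```text
t 1.52 pos [ 0.533  -0.2484  0.2263] yaw 87.21 tilt 0.5 F [-0.2  -0.22 -0.1 ] w 85.24
turn -1.39 units [-0.071  0.097  0.439]
```

Request:
{"fn": "play_rows", "kwargs": {
  "deltas": [1,-0.07,0.1,0,-1.4,1,0,0,0.2,0,1,0,0,0.1,0,1,0,0,0,0]
}}

```text
clock: 2.02
eef_pos: [0.5267, -0.2423, 0.2047]
tool_rot: [-0.7, 0.714, 0.006, -0.001]
ft_force: [0.5, -0.6, -0.8]
grip_width: 0.0854
```

Run:
```python
from h import *
goto(.5273,-.244,.054,88.6)
c=cam('wrist'); cv2.imwrite('pics/w1.png',c['color']); np.save('pics/w1.npy',c,allow_pickle=True)
print(-c['R'].T@c['t'])
for s in (88.6,):
  t=np.radians(s);X=np.array([np.cos(t),np.sin(t),0]);Y=np.array([-X[1],X[0],0])
  for q in [(40,32,10),(-40,32,10),(-40,-32,10),(40,-32,10),(28,12,104),(28,-12,104),(-30,12,105),(-30,-12,105),(170,0,25)]:
    print(q,proj(c,np.array([.5273,-.24,0])+(q[0]*X+q[1]*Y+np.array([0,0,q[2]]))*np.array([1e-3,1e-3,1])-np.array([0,0,q[2]*.999]) ).round(0))
```

```text
t 2.02 pos [ 0.5267 -0.2423  0.2047] yaw 88.8 tilt 0.73 F [ 0.51 -0.64 -0.77] w 85.4
turn 0.2 units [ 0.028 -0.01   2.512]
[ 0.60659664 -0.24437835  0.34695741]
(40, 32, 10) [289. 200.]
(-40, 32, 10) [354. 200.]
(-40, -32, 10) [356. 147.]
(40, -32, 10) [287. 147.]
(28, 12, 104) [290. 211.]
(28, -12, 104) [289. 186.]
(-30, 12, 105) [354. 212.]
(-30, -12, 105) [356. 186.]
(170, 0, 25) [173. 177.]
```

View pics/w1.png

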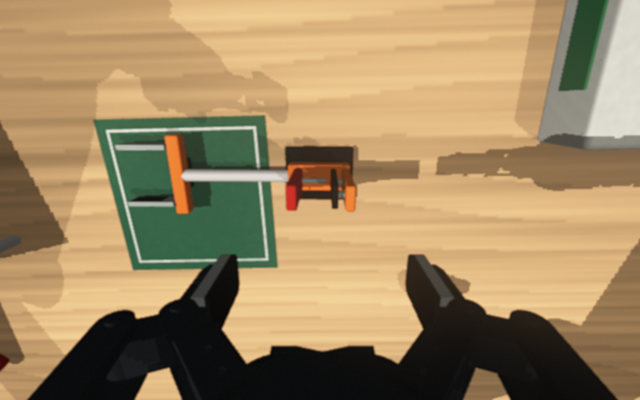

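The wrist view agrees with the estimate to about 1 px (trigger 287, palm rest 356, foot 286-354). Descending now.

Request:
{"fn": "play_rows", "kwargs": {
  "deltas": [1,0.01,0,0.5,0,1,0,0,0.55,0,1,0,0,0.55,0,1,0,0,0.5,0,1,0,0,0.3,0,1,0,0,0,0]
}}

```text
clock: 2.82
eef_pos: [0.5255, -0.2472, 0.0608]
tool_rot: [-0.697, 0.717, 0.002, 0.0]
ft_force: [-0.5, 0.3, 0.8]
grip_width: 0.0853
```

```bash
python3 -c "
from h import *
goto(.5273,-.243,.054,88.6)"
```

```text
t 2.83 pos [ 0.5255 -0.2472  0.0608] yaw 88.35 tilt 0.27 F [-0.53  0.3   0.83] w 85.25
turn -0.25 units [-0.071 -0.028  0.113]
```

Request:
{"fn": "play_rows", "kwargs": {
  "deltas": [1,-0.08,-0.03,0.1,0,0.78,0,0,0,0,0.76,0,0,0,0,0.76,0,0,0,0]
}}

```text
clock: 3.32
eef_pos: [0.5294, -0.2432, 0.0578]
tool_rot: [-0.697, 0.717, -0.0, 0.002]
ft_force: [-0.8, 0.8, -0.4]
grip_width: 0.0652
```

```bash
python3 -c "
from h import *
goto(.5273,-.242,.054,88.6)"
```

```text
t 3.33 pos [ 0.5294 -0.2432  0.0578] yaw 88.31 tilt 0.18 F [-0.77  0.77 -0.39] w 65.15
turn -0.29 units [-0.019  0.036  0.064]
```

Request:
{"fn": "play_rows", "kwargs": {
  "deltas": [0.72,0,0,0,0,0.72,0,0,0,0,0.72,0,0,0,0]
}}

```text
clock: 3.7
eef_pos: [0.5296, -0.2432, 0.0582]
tool_rot: [-0.697, 0.717, -0.0, 0.002]
ft_force: [0.4, 0.5, 0.2]
grip_width: 0.0617
```

```bash
python3 -c "
from h import *
goto(.5273,-.242,.054,88.6)"
```

```text
t 3.7 pos [ 0.5296 -0.2432  0.0582] yaw 88.32 tilt 0.2 F [0.44 0.46 0.19] w 61.73
turn -0.28 units [-0.019  0.04   0.07 ]
```

Request:
{"fn": "play_rows", "kwargs": {
  "deltas": [0.68,0,0,0,0,0.68,0,0,0,0,0.68,0,0,0,0]
}}

```text
clock: 4.08
eef_pos: [0.5301, -0.2444, 0.0589]
tool_rot: [-0.696, 0.718, -0.001, 0.002]
ft_force: [-0.2, -1.1, 1.0]
grip_width: 0.0581
```

```bash
python3 -c "
from h import *
goto(.5273,-.242,.054,88.6)"
```

```text
t 4.08 pos [ 0.5301 -0.2444  0.0589] yaw 88.29 tilt 0.24 F [-0.24 -1.09  0.96] w 58.07
turn -0.31 units [-0.039  0.047  0.082]
```

Request:
{"fn": "play_rows", "kwargs": {
  "deltas": [0.65,0,0,0,0,0.65,0,0,0,0,0.65,0,0,0,0]
}}

```text
clock: 4.45
eef_pos: [0.5304, -0.2452, 0.0594]
tool_rot: [-0.696, 0.718, -0.002, 0.001]
ft_force: [0.4, -1.8, 2.5]
grip_width: 0.0553
```

```bash
python3 -c "
from h import *
goto(.5273,-.242,.054,88.6)"
```

```text
t 4.45 pos [ 0.5304 -0.2452  0.0594] yaw 88.26 tilt 0.3 F [ 0.37 -1.81  2.5 ] w 55.3
turn -0.34 units [-0.052  0.052  0.09 ]
```

Request:
{"fn": "play_rows", "kwargs": {
  "deltas": [0.62,0,0,0,0,0.62,0,0,0,0,0.62,0,0,0,0]
}}

```text
clock: 4.82
eef_pos: [0.5307, -0.2458, 0.0599]
tool_rot: [-0.696, 0.718, -0.003, 0.001]
ft_force: [-0.9, -2.6, 3.4]
grip_width: 0.0529
```

```bash
python3 -c "
from h import *
goto(.5273,-.242,.054,88.6)
c=cam('wrist'); cv2.imwrite('pics/w2.png',c['color'])"
```

```text
t 4.83 pos [ 0.5307 -0.2458  0.0599] yaw 88.24 tilt 0.37 F [-0.87 -2.62  3.36] w 52.92
turn -0.36 units [-0.062  0.058  0.099]
```

View pics/w2.png

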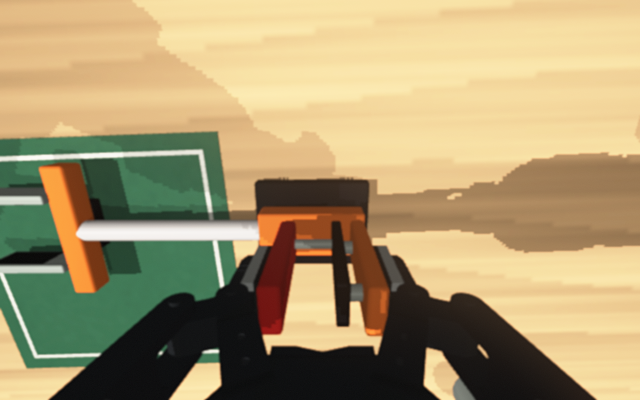

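The fingers hold both paddles: trigger at (275,300), palm rest at (372,300). Before I slide anything I need to know how far the finger width lags under load. I'll lift off and record the free command-to-width curve, so the spring's known 6-10 N gives the servo's stiffness.

Request:
{"fn": "play_rows", "kwargs": {
  "deltas": [1,0,0,0,0,1,0,0,0,0,1,0,0,0,0,1,0,0,-0.6,0,1,0,0,-0.7,0,0.68,0,0,0,0,0.68,0,0,0,0,0.68,0,0,0,0]
}}

```text
clock: 5.88
eef_pos: [0.5279, -0.242, 0.1352]
tool_rot: [-0.697, 0.717, 0.002, 0.001]
ft_force: [-0.5, -1.2, -0.5]
grip_width: 0.0578
```

Request:
{"fn": "play_rows", "kwargs": {
  "deltas": [0.65,0,0,0,0,0.65,0,0,0,0,0.65,0,0,0,0]
}}

```text
clock: 6.25
eef_pos: [0.5266, -0.2413, 0.1328]
tool_rot: [-0.697, 0.717, 0.005, 0.0]
ft_force: [-0.5, 0.1, -0.1]
grip_width: 0.0551
```

Request:
{"fn": "play_rows", "kwargs": {
  "deltas": [0.62,0,0,0,0,0.62,0,0,0,0,0.62,0,0,0,0]
}}

```text
clock: 6.62
eef_pos: [0.5265, -0.2413, 0.1326]
tool_rot: [-0.697, 0.717, 0.005, 0.0]
ft_force: [-0.5, -0.6, 0.2]
grip_width: 0.0532
```

Request:
{"fn": "play_rows", "kwargs": {
  "deltas": [0.55,0,0,0,0,0.55,0,0,0,0,0.55,0,0,0,0]
}}

```text
clock: 7.0
eef_pos: [0.5266, -0.2414, 0.1327]
tool_rot: [-0.697, 0.717, 0.005, 0.0]
ft_force: [0.2, -0.7, -0.4]
grip_width: 0.0467
```

Run:
```python
from h import *
goto(.5285,-.2425,.054,88.6)
c=cam('wrist'); cv2.imwrite('pics/w3.png',c['color']); np.save('pics/w3.npy',c,allow_pickle=True)
```

```text
t 7.0 pos [ 0.5266 -0.2414  0.1327] yaw 88.34 tilt 0.53 F [ 0.22 -0.73 -0.44] w 46.74
turn -0.26 units [ 0.018 -0.031  1.312]
```

```bash
cat >> h.py <<'E'
def avgw(n=10):
    w=[];f=[]
    for _ in range(n):
        vision.camera('wrist'); o=bot.get_obs(); w.append(o['grip_width']*1e3); f.append(o['ft_force'])
    f=np.array(f)
    print('w avg %.3f sd %.3f'%(np.mean(w),np.std(w)),'F',f.mean(0).round(2),'t',round(o['clock'],2),'pos',o['eef_pos'].round(4))
E
python3 -c "
from h import *
avgw(8)"
```

```text
w avg 47.022 sd 0.213 F [ 0.    0.2  -0.03] t 7.45 pos [ 0.5266 -0.2413  0.1327]
```

Request:
{"fn": "play_rows", "kwargs": {
  "deltas": [1,0.02,-0.03,0,0,1,0,0,0,0,1,0,0,0,0,1,0,0,0.65,0,1,0,0,0.6,0,1,0,0,0.1,0,0.7,0,0,0,0,0.65,0,0,0,0,0.62,0,0,0,0,0.62,0,0,0,0,0.62,0,0,0,0]
}}

```text
clock: 8.82
eef_pos: [0.5317, -0.2445, 0.0556]
tool_rot: [-0.697, 0.717, -0.0, 0.002]
ft_force: [0.4, 0.3, -2.6]
grip_width: 0.0531
```

```bash
python3 -c "
from h import *
avgw(8)"
```

```text
w avg 53.142 sd 0.190 F [-0.12  0.4  -2.67] t 9.22 pos [ 0.5319 -0.2447  0.0555]
```

Request:
{"fn": "play_rows", "kwargs": {
  "deltas": [0.55,0,0,0,0,0.55,0,0,0,0,0.55,0,0,0,0]
}}

```text
clock: 9.6
eef_pos: [0.5319, -0.2449, 0.0557]
tool_rot: [-0.697, 0.717, -0.0, 0.002]
ft_force: [-0.3, 0.9, -2.5]
grip_width: 0.047
```

```bash
python3 -c "
from h import *
avgw(8)
c=cam('wrist');cv2.imwrite('pics/w4.png',cv2.resize(c['color'][120:340,0:400],None,fx=2,fy=2)); np.save('pics/w4.npy',c,allow_pickle=True)"
```

```text
w avg 47.223 sd 0.174 F [-0.09 -0.44 -2.25] t 10.0 pos [ 0.5319 -0.2449  0.0557]
```

View pics/w4.png

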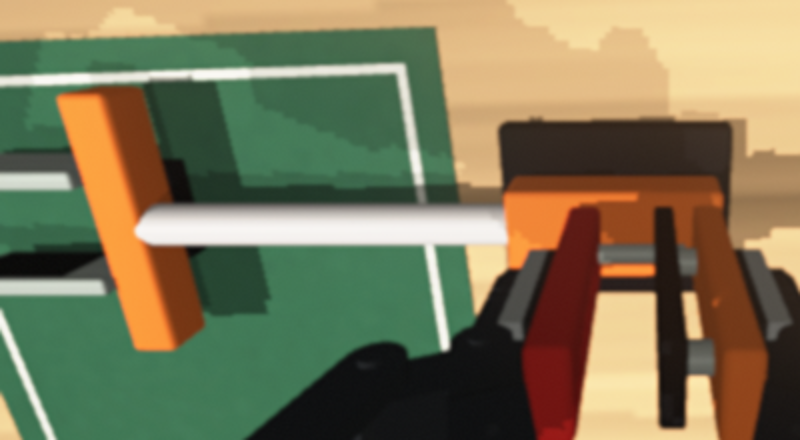

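Run:
```python
from h import *
c=np.load('pics/w4.npy',allow_pickle=True).item()
B=lambda u,v,z:ray(c,(u+.5)/2-.5,(v+.5)/2-.5+120,z)[:2].round(4)
for u in (20,45):
    for v0 in ((173,190,280,295)): print(u,v0,B(u,v0,.028),end=' ')
    print()
g=cv2.cvtColor(c['color'],cv2.COLOR_BGR2GRAY)
for u in (8,14,22): print(u,g[196:275,u].tolist())
# red trigger / palm at body top and foot edges
for n,p,z in [('footL',(500,130),.01),('footR',(731,130),.01),('bodyL',(507,192),.028),('bodyR',(721,192),.028),('trigTopL',(524,348),.104),('palmTopR',(767,348),.105),('crossTopFar',(100,90),.025),('crossNear',(155,349),.025),('c1',(58,97),.025),('c2',(137,88),.025)]: print(n,B(*p,z))
```

```text
20 173 [ 0.5574 -0.0496] 20 190 [ 0.5518 -0.0476] 20 280 [ 0.5202 -0.0362] 20 295 [ 0.5146 -0.0342] 
45 173 [ 0.5571 -0.0575] 45 190 [ 0.5515 -0.0555] 45 280 [ 0.5199 -0.0445] 45 295 [ 0.5144 -0.0426] 
8 [56, 67, 72, 72, 72, 72, 73, 72, 71, 91, 146, 195, 218, 223, 221, 216, 214, 209, 181, 134, 104, 99, 100, 101, 101, 101, 102, 102, 102, 102, 102, 101, 102, 102, 101, 101, 99, 91, 86, 85, 85, 85, 85, 86, 85, 86, 85, 86, 82, 62, 34, 16, 9, 8, 10, 13, 11, 11, 10, 11, 10, 20, 49, 106, 168, 205, 214, 213, 210, 211, 201, 161, 116, 101, 101, 101, 102, 101, 101]
14 [56, 66, 72, 73, 72, 73, 73, 72, 72, 92, 147, 195, 219, 224, 221, 216, 215, 209, 181, 135, 106, 99, 100, 101, 100, 101, 101, 102, 102, 103, 102, 101, 101, 101, 101, 101, 101, 98, 91, 86, 85, 85, 85, 86, 86, 86, 87, 87, 82, 64, 36, 15, 10, 11, 8, 11, 10, 10, 10, 10, 10, 20, 51, 107, 170, 205, 216, 214, 210, 212, 202, 162, 117, 100, 100, 101, 102, 102, 101]
22 [56, 68, 72, 73, 72, 73, 74, 73, 71, 92, 147, 199, 220, 224, 221, 216, 215, 209, 181, 135, 106, 100, 101, 101, 101, 101, 101, 101, 103, 102, 103, 102, 103, 104, 103, 100, 93, 87, 86, 86, 86, 84, 86, 87, 86, 79, 61, 47, 43, 35, 23, 12, 10, 9, 12, 10, 10, 11, 10, 12, 10, 20, 51, 108, 170, 206, 215, 214, 211, 212, 202, 162, 118, 102, 102, 102, 103, 102, 102]
footL [ 0.5623 -0.1964]
footR [ 0.5601 -0.2742]
bodyL [ 0.5467 -0.2012]
bodyR [ 0.5447 -0.2687]
trigTopL [ 0.5427 -0.2215]
palmTopR [ 0.5421 -0.2679]
crossTopFar [ 0.5821 -0.0801]
crossNear [ 0.4902 -0.0704]
c1 [ 0.5804 -0.0666]
c2 [ 0.5824 -0.0915]
```

The jaw gap in the crop is 31 mm (travel about 14.3 mm) at width 47.2 mm. That puts the resting grip width at about 61.5 mm, and plug contact near width 48.4 mm (opening about 0.565). I'll regrasp gently at 0.67, then slide and turn toward the gap.

Request:
{"fn": "play_rows", "kwargs": {
  "deltas": [0.8,0,0,0,0,0.8,0,0,0,0,0.67,0,0,0,0,0.67,0,0,0,0,0.67,0,0,0,0]
}}

```text
clock: 10.68
eef_pos: [0.5332, -0.246, 0.0573]
tool_rot: [-0.696, 0.718, -0.002, 0.002]
ft_force: [0.4, -1.1, -0.6]
grip_width: 0.0573
```

```bash
python3 -c "
from h import *
goto(.615,-.0734,.0555,102.2)"
```

```text
t 10.68 pos [ 0.5332 -0.246   0.0573] yaw 88.28 tilt 0.37 F [ 0.36 -1.06 -0.58] w 57.27
turn -13.92 units [-2.523 -1.94   0.031]
```

Request:
{"fn": "play_rows", "kwargs": {
  "deltas": [0.67,-0.08,-0.06,0,-1.0,0.67,-0.12,-0.08,0,-1.3,0.67,-0.12,-0.08,0,-1.3,0.67,-0.12,-0.08,0,-1.3,0.67,-0.12,-0.08,0,-1.3,0.67,-0.12,-0.08,0,-1.3,0.67,-0.12,-0.08,0,-1.3,0.67,-0.12,-0.08,0,-1.3,0.67,-0.12,-0.08,0,-1.3,0.67,-0.12,-0.08,0,-1.2,0.67,-0.12,-0.08,0,-1.2,0.67,-0.1,-0.06,0,-1]
}}

```text
clock: 12.18
eef_pos: [0.5828, -0.1518, 0.0573]
tool_rot: [0.789, -0.615, 0.002, -0.002]
ft_force: [-0.3, -0.8, -1.1]
grip_width: 0.0572
```

```bash
python3 -c "
from h import *
goto(.615,-.0734,.0565,102.2)"
```

```text
t 12.18 pos [ 0.5828 -0.1518  0.0573] yaw 104.16 tilt 0.33 F [-0.35 -0.83 -1.11] w 57.18
turn 1.96 units [-1.163 -0.8    0.014]
```

Request:
{"fn": "play_rows", "kwargs": {
  "deltas": [0.67,-0.1,-0.07,0,0.3,0.67,-0.13,-0.09,0,0.3,0.67,-0.13,-0.09,0,0.3,0.67,-0.13,-0.09,0,0.3,0.67,-0.13,-0.09,0,0.3,0.67,-0.13,-0.09,0,0.3,0.67,-0.13,-0.09,0,0.2,0.67,-0.13,-0.09,0,0,0.67,-0.06,-0.05,0,0,0.67,0,0,0,0]
}}

```text
clock: 13.42
eef_pos: [0.6143, -0.073, 0.0573]
tool_rot: [0.778, -0.629, 0.002, -0.002]
ft_force: [-0.4, -0.2, -0.8]
grip_width: 0.0574
```

Run:
```python
from h import *
goto(.615,-.0734,.0565,102.2)
c=cam('top'); np.save('pics/t5.npy',c,allow_pickle=True)
cv2.imwrite('pics/t5.png',cv2.resize(c['color'][150:270,160:390],None,fx=3.4,fy=3.4,interpolation=cv2.INTER_CUBIC))
```

```text
t 13.43 pos [ 0.6143 -0.073   0.0573] yaw 102.09 tilt 0.3 F [-0.4  -0.22 -0.8 ] w 57.42
turn -0.11 units [ 0.01  -0.01   0.014]
```

View pics/t5.png

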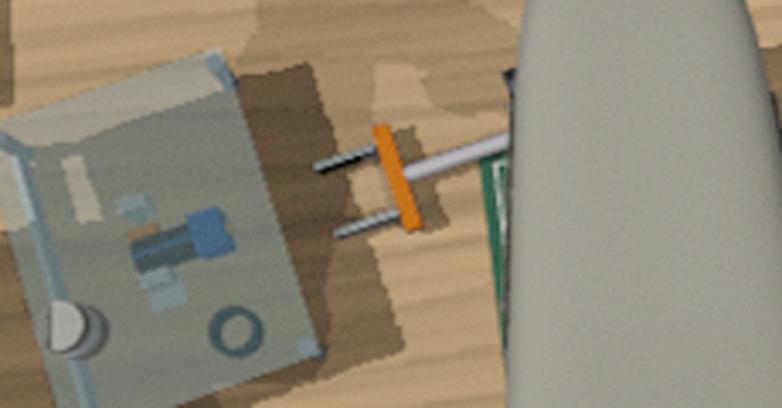

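The view shows the reacher lined up before the gap: jaw tips at (316,167) and (337,234), crosshead (382,126)-(413,228), plug top centre near (208,230). Next is the lateral offset from this image.

Run:
```python
from h import *
c=np.load('pics/t5.npy',allow_pickle=True).item()
B=lambda u,v,z:ray(c,(u+.5)/3.4-.5+160,(v+.5)/3.4-.5+150,z)[:2]
t=np.radians(102.2);X=np.array([np.cos(t),np.sin(t)]);Y=np.array([-X[1],X[0]])
P0=np.array([.5474,.239])
def s(n,p,q):
    m=(p+q)/2;d=q-p;print(n,m.round(4),'rel plug x,y',((m-P0)@X).round(4),((m-P0)@Y).round(4),'len',np.linalg.norm(d).round(4),'ang',np.degrees(np.arctan2(d[1],d[0])).round(1))
s('cross',B(413,228,.025),B(382,126,.025))
s('tips',B(337,234,.028),B(316,167,.028))
s('jawR',B(398,213,.028),B(337,234,.028)); s('jawL',B(372,150,.028),B(316,167,.028))
s('shaft',B(508,139,.024),B(408,176,.024))
s('plug top (blue corner diag)',B(188,218,.034),B(236,244,.034))
im=c['color'];hsv=cv2.cvtColor(im,cv2.COLOR_BGR2HSV);H,S,V=[hsv[...,i].astype(int) for i in range(3)]
m=((H>98)&(H<125)&(S>110)&(V>100)); m[:,:212]=0; m[:205]=0;m[232:]=0;m[:,232:]=0
ys,xs=np.nonzero(m); r=cv2.minAreaRect(np.c_[xs,ys].astype(np.float32)); print(len(xs),r)
b=cv2.boxPoints(r); s('plugblob',*[ray(c,*b[i],.034)[:2] for i in (0,2)]); s('plugblob',*[ray(c,*b[i],.034)[:2] for i in (1,3)])
s('pipe axis hl',B(190,237,.032),B(140,250,.032))
s('riser front edge',B(322,352,.07),B(232,85,.07))
```

```text
cross [0.5758 0.087 ] rel plug x,y -0.1546 0.0044 len 0.0891 ang 10.5
tips [0.5628 0.1457] rel plug x,y -0.0945 0.0047 len 0.0583 ang 11.6
jawR [0.5397 0.1146] rel plug x,y -0.12 0.0338 len 0.0516 ang 102.2
jawL [0.5956 0.1282] rel plug x,y -0.1185 -0.0237 len 0.0473 ang 100.2
shaft [0.5857 0.0362] rel plug x,y -0.2064 0.0054 len 0.087 ang 103.6
plug top (blue corner diag) [0.5482 0.238 ] rel plug x,y -0.0011 -0.0005 len 0.0448 ang -125.3
73 ((220.9913787841797, 218.14654541015625), (12.605420112609863, 9.847983360290527), 66.80140686035156)
plugblob [0.547  0.2409] rel plug x,y 0.0019 0.0 len 0.0446 ang -125.7
plugblob [0.547  0.2408] rel plug x,y 0.0018 -0.0 len 0.0436 ang 161.0
pipe axis hl [0.5431 0.2765] rel plug x,y 0.0375 -0.0038 len 0.0408 ang 97.7
riser front edge [0.5466 0.1798] rel plug x,y -0.0577 0.0133 len 0.2242 ang 13.2
```

Request:
{"fn": "play_rows", "kwargs": {
  "deltas": [0.67,-0.03,-0.03,0,0,0.67,-0.05,-0.03,0,0,0.67,-0.1,-0.02,0,0,0.67,-0.13,0,0,0,0.67,-0.13,0,0,0,0.67,-0.13,0,0,0,0.67,-0.13,0,0,0,0.67,-0.13,0,0,0,0.67,-0.13,0,0,0,0.67,-0.1,0,0,0,0.67,-0.05,0,0,0,0.67,0,0,0,0]
}}

```text
clock: 14.98
eef_pos: [0.6041, -0.0025, 0.0573]
tool_rot: [0.777, -0.629, 0.002, -0.002]
ft_force: [0.9, -0.3, -0.9]
grip_width: 0.0576
```

Run:
```python
from h import *
X=np.array([-.2113,.9774]);Y=np.array([-.9774,-.2113])
p=np.array([.6143,-.073])+.114*X-.0047*Y
print(p); goto(*p,.0573,102.1)
```

```text
[0.59480558 0.03941671]
t 14.97 pos [ 0.6041 -0.0025  0.0573] yaw 102.05 tilt 0.31 F [ 0.89 -0.31 -0.85] w 57.65
turn -0.05 units [-0.716  0.005  0.   ]
```

Request:
{"fn": "play_rows", "kwargs": {
  "deltas": [0.67,-0.07,0,0,0,0.67,-0.1,0,0,0,0.67,-0.1,0,0,0,0.67,-0.1,0,0,0,0.67,-0.1,0,0,0,0.67,-0.1,0,0,0,0.67,-0.08,0,0,0,0.67,-0.05,0,0,0,0.67,-0.02,0,0,0,0.67,0,0,0,0]
}}

```text
clock: 16.23
eef_pos: [0.5945, 0.0423, 0.0573]
tool_rot: [0.777, -0.629, 0.002, -0.002]
ft_force: [0.0, -0.4, 0.1]
grip_width: 0.0572
```

Run:
```python
from h import *
goto(.5948,.0394,.0573,102.1)
c=cam('top'); np.save('pics/t6.npy',c,allow_pickle=True)
cv2.imwrite('pics/t6.png',cv2.resize(c['color'][170:270,170:300],None,fx=6,fy=6,interpolation=cv2.INTER_CUBIC))
```

```text
t 16.23 pos [0.5945 0.0423 0.0573] yaw 102.02 tilt 0.31 F [ 0.04 -0.38  0.11] w 57.21
turn -0.08 units [0.049 0.006 0.   ]
```

View pics/t6.png

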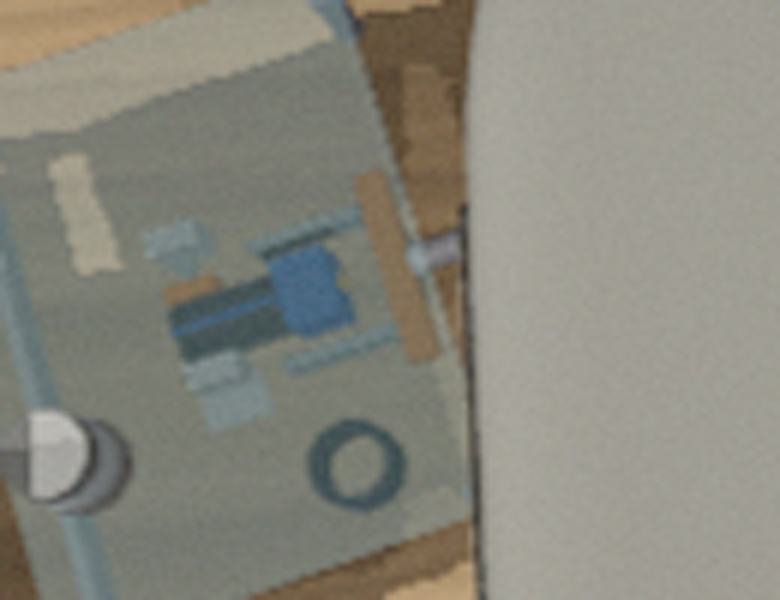

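The jaws straddle the plug: tips at (250,247) and (288,365), plug centre at (310,290). The gaps are about 6.5 and 9.5 mm, so I'll nudge 1.5 mm sideways and then close in fine steps.

Request:
{"fn": "play_rows", "kwargs": {
  "deltas": [0.67,0,-0.025,0,0,0.64,0,0,0,0,0.61,0,0,0,0,0.59,0,0,0,0,0.58,0,0,0,0,0.58,0,0,0,0,0.58,0,0,0,0]
}}

```text
clock: 17.15
eef_pos: [0.5969, 0.0413, 0.0587]
tool_rot: [0.777, -0.63, 0.003, -0.002]
ft_force: [-0.6, -2.5, 2.7]
grip_width: 0.0496
```

```bash
python3 -c "
from h import *
avgw(8)"
```

```text
w avg 49.767 sd 0.139 F [-0.1  -2.41  2.68] t 17.55 pos [0.5969 0.0413 0.0587]
```

Request:
{"fn": "play_rows", "kwargs": {
  "deltas": [0.576,0,0,0,0,0.572,0,0,0,0,0.572,0,0,0,0]
}}

```text
clock: 17.92
eef_pos: [0.597, 0.0411, 0.0589]
tool_rot: [0.777, -0.63, 0.003, -0.002]
ft_force: [0.3, -3.0, 3.4]
grip_width: 0.0491
```

```bash
python3 -c "
from h import *
avgw(8)"
```

```text
w avg 49.113 sd 0.217 F [ 0.   -2.71  2.82] t 18.32 pos [0.597  0.0412 0.0589]
```

Request:
{"fn": "play_rows", "kwargs": {
  "deltas": [0.569,0,0,0,0,0.567,0,0,0,0,0.567,0,0,0,0]
}}

```text
clock: 18.7
eef_pos: [0.5971, 0.0411, 0.0589]
tool_rot: [0.777, -0.63, 0.003, -0.002]
ft_force: [0.6, -3.0, 2.6]
grip_width: 0.0487
```

```bash
python3 -c "
from h import *
avgw(10)"
```

```text
w avg 48.692 sd 0.152 F [-0.1  -3.15  2.86] t 19.2 pos [0.5971 0.0411 0.059 ]
```

Request:
{"fn": "play_rows", "kwargs": {
  "deltas": [0.564,0,0,0,0,0.564,0,0,0,0]
}}

```text
clock: 19.45
eef_pos: [0.5971, 0.041, 0.059]
tool_rot: [0.777, -0.63, 0.003, -0.002]
ft_force: [0.4, -2.9, 3.7]
grip_width: 0.0487
```

```bash
python3 -c "
from h import *
avgw(10)
c=cam('top'); np.save('pics/t7.npy',c,allow_pickle=True)"
```

```text
w avg 48.459 sd 0.191 F [-0.42 -3.13  3.19] t 19.95 pos [0.5971 0.041  0.059 ]
```

Request:
{"fn": "play_rows", "kwargs": {
  "deltas": [0.562,0,0,0,0,0.561,0,0,0,0]
}}

```text
clock: 20.25
eef_pos: [0.5972, 0.041, 0.059]
tool_rot: [0.777, -0.63, 0.004, -0.002]
ft_force: [0.0, -1.7, 3.5]
grip_width: 0.0478
```

```bash
python3 -c "
from h import *
avgw(14)"
```

```text
w avg 48.228 sd 0.125 F [ 0.02 -3.51  3.59] t 20.95 pos [0.5972 0.041  0.059 ]
```

Request:
{"fn": "play_rows", "kwargs": {
  "deltas": [0.559,0,0,0,0,0.558,0,0,0,0]
}}

```text
clock: 21.2
eef_pos: [0.5972, 0.0409, 0.0591]
tool_rot: [0.777, -0.63, 0.004, -0.002]
ft_force: [0.1, -3.8, 3.2]
grip_width: 0.048
```

```bash
python3 -c "
from h import *
avgw(14)"
```

```text
w avg 47.903 sd 0.171 F [-0.3  -3.53  4.02] t 21.9 pos [0.5972 0.0409 0.0591]
```

Request:
{"fn": "play_rows", "kwargs": {
  "deltas": [0.558,0.04,0,0,0,0.558,0.04,0,0,0,0.558,0.04,0,0,0]
}}

```text
clock: 22.28
eef_pos: [0.5973, 0.0403, 0.0592]
tool_rot: [0.778, -0.628, -0.001, -0.006]
ft_force: [-2.7, 4.2, 5.6]
grip_width: 0.0481
```

```bash
python3 -c "
from h import *
avgw(6)
c=cam('top'); np.save('pics/t7.npy',c,allow_pickle=True)
im=c['color'];hsv=cv2.cvtColor(im,cv2.COLOR_BGR2HSV);H,S,V=[hsv[...,i].astype(int) for i in range(3)]
for f in ('t5','t6','t7'):
  im=np.load('pics/%s.npy'%f,allow_pickle=True).item()['color'];hsv=cv2.cvtColor(im,cv2.COLOR_BGR2HSV);H,S,V=[hsv[...,i].astype(int) for i in range(3)]
  m=((H>98)&(H<125)&(S>110)&(V>100)); m[:,:212]=0; m[:205]=0;m[240:]=0;m[:,240:]=0
  ys,xs=np.nonzero(m); print(f,len(xs),xs.mean(),ys.mean())
"
```

```text
w avg 48.027 sd 0.201 F [-2.17  4.41  5.37] t 22.57 pos [0.5973 0.0402 0.0592]
t5 73 220.94520547945206 217.41095890410958
t6 77 220.9090909090909 218.02597402597402
t7 68 220.30882352941177 217.25
```

Request:
{"fn": "play_rows", "kwargs": {
  "deltas": [0.556,0,0,-0.03,0,0.555,0,0,-0.02,0]
}}

```text
clock: 22.88
eef_pos: [0.596, 0.0402, 0.0599]
tool_rot: [0.778, -0.628, -0.002, -0.004]
ft_force: [0.4, -1.5, -4.0]
grip_width: 0.0477
```

```bash
python3 -c "
from h import *
avgw(12)
goto(.5972,.0409,.058,102.1)
"
```

```text
w avg 47.682 sd 0.165 F [ 0.45  0.1  -4.35] t 23.48 pos [0.5964 0.0403 0.061 ]
t 23.48 pos [0.5964 0.0403 0.061 ] yaw 102.23 tilt 0.58 F [ 0.33  0.31 -4.74] w 47.54
turn 0.13 units [-0.007 -0.015  0.051]
```

Request:
{"fn": "play_rows", "kwargs": {
  "deltas": [0.553,0,0,0.03,0,0.552,0,0,0,0]
}}

```text
clock: 23.72
eef_pos: [0.5966, 0.0403, 0.0595]
tool_rot: [0.778, -0.628, -0.001, -0.005]
ft_force: [-0.5, 1.6, -4.4]
grip_width: 0.0474
```

```bash
python3 -c "
from h import *
avgw(14)
goto(.5972,.0409,.058,102.1)
"
```

```text
w avg 47.427 sd 0.256 F [ 0.24  0.22 -3.63] t 24.43 pos [0.5966 0.0403 0.0595]
t 24.43 pos [0.5966 0.0403 0.0595] yaw 102.24 tilt 0.6 F [-0.7   0.74 -3.54] w 47.56
turn 0.14 units [-0.007 -0.012  0.025]
```

Run:
```python
from h import *
c=cam('wrist');np.save('pics/w8.npy',c,allow_pickle=True)
a=cv2.resize(c['color'][120:340,0:400],None,fx=2,fy=2); cv2.imwrite('pics/w8.png',a)
```

```text
(no output)
```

View pics/w8.png

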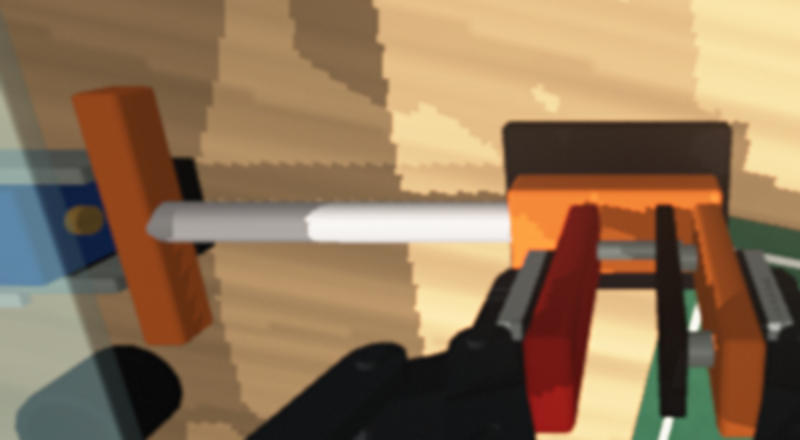

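The jaws hug the blue plug on both sides: inner edges at y≈182 and 277 near x=75, with the brass boss at (83,220). Next I'll measure the jaw gap and the trigger and palm rest positions.

Run:
```python
from h import *
for f in ('w4','w8'):
    c=np.load(f'pics/{f}.npy',allow_pickle=True).item(); g=cv2.cvtColor(c['color'],cv2.COLOR_BGR2GRAY).astype(int)
    print(f)
    for u in ((14,22) if f=='w4' else (36,40,44)): print(u,[(v,g[v,u]) for v in list(range(194,216))+list(range(254,270))])
    for v in (300,): print('row',v,[ (u,tuple(c['color'][v,u].tolist())) for u in list(range(260,274))+list(range(374,388))])
B=lambda u,v,z:ray(c,(u+.5)/2-.5,(v+.5)/2-.5+120,z)[:2]
R=lambda p,o:None
p={n:B(u,v,z) for n,u,v,z in [('footL',503,130,.01),('footR',731,130,.01),('trig',526,338,.104),('palm',767,338,.105),('jU',75,182,.028),('jD',75,277,.028)]}
for k,v in p.items(): print(k,v.round(4))
print('grip w',np.linalg.norm(p['trig']-p['palm']).round(4),'foot',np.linalg.norm(p['footL']-p['footR']).round(4))
X=np.array([-.2113,.9774]);m=(p['footL']+p['footR'])/2
print('trig x',(p['trig']-m)@X,'palm x',(p['palm']-m)@X,'gap',(p['jU']-p['jD'])@np.array([.9774,.2113]))
```

```text
w4
14 [(194, np.int64(60)), (195, np.int64(49)), (196, np.int64(56)), (197, np.int64(66)), (198, np.int64(72)), (199, np.int64(73)), (200, np.int64(72)), (201, np.int64(73)), (202, np.int64(73)), (203, np.int64(72)), (204, np.int64(72)), (205, np.int64(92)), (206, np.int64(147)), (207, np.int64(195)), (208, np.int64(219)), (209, np.int64(224)), (210, np.int64(221)), (211, np.int64(216)), (212, np.int64(215)), (213, np.int64(209)), (214, np.int64(181)), (215, np.int64(135)), (254, np.int64(10)), (255, np.int64(10)), (256, np.int64(10)), (257, np.int64(20)), (258, np.int64(51)), (259, np.int64(107)), (260, np.int64(170)), (261, np.int64(205)), (262, np.int64(216)), (263, np.int64(214)), (264, np.int64(210)), (265, np.int64(212)), (266, np.int64(202)), (267, np.int64(162)), (268, np.int64(117)), (269, np.int64(100))]
22 [(194, np.int64(61)), (195, np.int64(49)), (196, np.int64(56)), (197, np.int64(68)), (198, np.int64(72)), (199, np.int64(73)), (200, np.int64(72)), (201, np.int64(73)), (202, np.int64(74)), (203, np.int64(73)), (204, np.int64(71)), (205, np.int64(92)), (206, np.int64(147
[... 3737 characters left out ...]
20, 24, 117)), (267, (20, 23, 117)), (268, (19, 23, 117)), (269, (18, 22, 117)), (270, (20, 23, 117)), (271, (20, 24, 118)), (272, (20, 24, 117)), (273, (20, 24, 118)), (374, (29, 72, 148)), (375, (29, 72, 148)), (376, (28, 71, 148)), (377, (29, 71, 148)), (378, (29, 71, 147)), (379, (27, 68, 144)), (380, (26, 65, 137)), (381, (25, 57, 116)), (382, (23, 43, 78)), (383, (22, 27, 40)), (384, (20, 22, 24)), (385, (18, 21, 22)), (386, (20, 23, 24)), (387, (19, 22, 23))]
footL [0.6135 0.095 ]
footR [0.6304 0.0183]
trig [0.601  0.0657]
palm [0.612  0.0193]
jU [0.5721 0.2245]
jD [0.5363 0.2272]
grip w 0.0476 foot 0.0785
trig x 0.013240244433388853 palm x -0.03436683774166711 gap 0.03444674535746421
```

The jaw gap is now about 33-34 mm with the trigger about 14 mm back, so both jaws are on the plug and the linkage gives a little. A pull test held about 5 N. Now I'll pull slowly, straight out.

Request:
{"fn": "play_rows", "kwargs": {
  "deltas": [0.552,0.03,0,0.015,0,0.552,0.05,0,0.005,0,0.552,0.06,0,0,0,0.552,0.06,0,0,0,0.552,0.06,0,0,0]
}}

```text
clock: 25.1
eef_pos: [0.5998, 0.0288, 0.0596]
tool_rot: [0.779, -0.626, -0.004, -0.008]
ft_force: [-0.9, 3.8, -2.3]
grip_width: 0.0477
```

```bash
cat >> h.py <<'E'
def plug(c):
    hsv=cv2.cvtColor(c['color'],cv2.COLOR_BGR2HSV);H,S,V=[hsv[...,i].astype(int) for i in range(3)]
    m=((H>98)&(H<125)&(S>110)&(V>70)); m[:,:190]=0; m[:170]=0;m[270:]=0;m[:,400:]=0
    for n,ce,b in big(m)[:2]: print('blue',n,ce,b,ray(c,*ce,.034)[:2].round(4))
E
python3 -c "
from h import *
avgw(3)
goto(.6,.0409,.058,102.1)
c=cam('top'); plug(np.load('pics/t7.npy',allow_pickle=True).item()); plug(c)
"
```

```text
w avg 47.562 sd 0.048 F [-0.25  3.41 -1.32] t 25.25 pos [0.6    0.0282 0.0597]
t 25.25 pos [0.6    0.0282 0.0597] yaw 102.39 tilt 1.01 F [ 0.54  3.08 -0.5 ] w 47.5
turn 0.29 units [-0.207 -0.045  0.028]
blue 60 [219.7 217. ] [215 212  10  12] [0.5505 0.2441]
blue 7 [225. 220.] [224 219   3   3] [0.5405 0.2304]
blue 75 [224.1 216. ] [219 210  11  13] [0.5518 0.232 ]
blue 1 [231. 218.] [231 218   1   1] [0.5439 0.2138]
```

The plug moved 12 mm with the hand, so the hold is good. Carrying on.

Request:
{"fn": "play_rows", "kwargs": {
  "deltas": [0.552,0.06,0,0,0,0.552,0.06,0,0,0,0.552,0.06,0,0,0,0.552,0.07,0,0,0,0.552,0.07,0,0,0,0.552,0.08,0,0,0,0.552,0.08,0,0,0,0.552,0.1,0,0,0,0.552,0.1,0,0,0,0.552,0.1,0,0,0]
}}

```text
clock: 26.55
eef_pos: [0.6113, -0.0221, 0.0596]
tool_rot: [0.779, -0.627, -0.002, -0.007]
ft_force: [-0.2, 2.4, 0.1]
grip_width: 0.0474
```

```bash
python3 -c "
from h import *
avgw(2)
goto(.6,.0409,.058,102.1)
c=cam('top'); plug(c)
"
```

```text
w avg 47.267 sd 0.006 F [ 0.41 -0.21 -0.06] t 26.65 pos [ 0.6116 -0.023   0.0596]
t 26.65 pos [ 0.6116 -0.023   0.0596] yaw 102.27 tilt 0.82 F [-0.   -1.16 -0.34] w 47.27
turn 0.17 units [-1.082 -0.035  0.026]
blue 99 [243.1 209.5] [238 203  11  13] [0.5632 0.1791]
blue 1 [222. 217.] [222 217   1   1] [0.5498 0.2379]
```

Request:
{"fn": "play_rows", "kwargs": {
  "deltas": [0.552,0.1,0,0,0,0.552,0.13,0,0,0,0.552,0.13,0,0,0,0.552,0.13,0,0,0,0.552,0.13,0,0,0,0.552,0.13,0,0,0,0.552,0.13,0,0,0,0.552,0.13,0,0,0,0.552,0.13,0,0,0,0.552,0.13,0,0,0,0.552,0.13,0,0,0,0.552,0.06,0,0,0]
}}

```text
clock: 28.2
eef_pos: [0.6319, -0.1132, 0.0595]
tool_rot: [0.779, -0.627, -0.001, -0.008]
ft_force: [-0.4, 3.2, 2.7]
grip_width: 0.0472
```

```bash
python3 -c "
from h import *
avgw(2)
c=cam('top'); plug(c)
t=np.radians(96);X=np.array([np.cos(t),np.sin(t)])
p=np.array([.496,-.08])-(.225+.0095)*X; print(p); goto(*p,.0596,96)
"
```

```text
w avg 47.356 sd 0.109 F [0.32 0.98 1.22] t 28.3 pos [ 0.632  -0.1136  0.0595]
blue 150 [271.6 199.2] [254 192  28  15] [0.5821 0.099 ]
[ 0.52051192 -0.31321538]
t 28.35 pos [ 0.632  -0.1135  0.0595] yaw 102.32 tilt 0.86 F [0.37 0.07 0.98] w 47.0
turn 6.32 units [ 3.116e+00  2.195e+00 -1.000e-03]
```

The sample is fully out, with the plug about 0.19 m before the riser centre. Next I'll carry it diagonally to the mat.

Request:
{"fn": "play_rows", "kwargs": {
  "deltas": [0.552,0.08,0.05,0,0.2,0.552,0.13,0.09,0,0.27,0.552,0.13,0.09,0,0.27,0.552,0.13,0.09,0,0.27,0.552,0.13,0.09,0,0.27,0.552,0.13,0.09,0,0.27,0.552,0.13,0.09,0,0.27,0.552,0.13,0.09,0,0.27,0.552,0.13,0.09,0,0.27,0.552,0.13,0.09,0,0.27,0.552,0.13,0.09,0,0.27,0.552,0.13,0.09,0,0.27]
}}

```text
clock: 29.85
eef_pos: [0.5874, -0.2193, 0.0597]
tool_rot: [0.761, -0.649, 0.001, -0.01]
ft_force: [1.8, 4.8, 3.9]
grip_width: 0.0472
```

```bash
python3 -c "
from h import *
c=cam('top'); plug(c)
goto(.5205,-.3132,.0596,96)
"
```

```text
blue 155 [310.  205.7] [292 199  28  13] [ 0.5508 -0.0034]
t 29.9 pos [ 0.5868 -0.2207  0.0596] yaw 98.99 tilt 1.12 F [2.17 2.29 3.81] w 47.71
turn 2.99 units [1.417 1.26  0.   ]
```

Request:
{"fn": "play_rows", "kwargs": {
  "deltas": [0.552,0.11,0.1,-0.01,0.2,0.552,0.12,0.11,0,0.27,0.552,0.12,0.11,0,0.27,0.552,0.12,0.11,0,0.27,0.552,0.12,0.11,0,0.27,0.552,0.12,0.11,0,0.27,0.552,0.12,0.11,0,0.27,0.552,0.12,0.11,0,0.27,0.552,0.12,0.11,0,0.27,0.552,0.12,0.11,0,0.27,0.552,0.1,0.08,0,0.2,0.552,0,0,0,0]
}}

```text
clock: 31.4
eef_pos: [0.5243, -0.3129, 0.0598]
tool_rot: [0.743, -0.669, 0.002, -0.011]
ft_force: [2.2, 2.4, 4.0]
grip_width: 0.0473
```

```bash
python3 -c "
from h import *
c=cam('top'); plug(c)
goto(.5205,-.3132,.0596,96)
cv2.imwrite('pics/t9.png',cv2.resize(c['color'][160:290,280:480],None,fx=4,fy=4,interpolation=cv2.INTER_CUBIC))
"
```

```text
blue 162 [345.8 219.9] [327 213  29  13] [ 0.4995 -0.0951]
t 31.45 pos [ 0.5244 -0.3129  0.0597] yaw 95.96 tilt 1.27 F [ 0.69 -0.09  3.99] w 47.63
turn -0.04 units [-0.001  0.065  0.002]
```

View pics/t9.png

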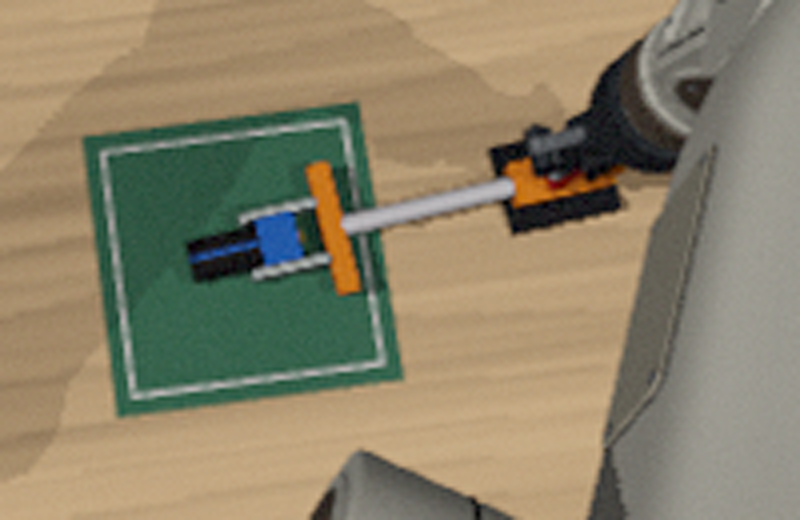

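The sample middle at (243,248) is within about 8 mm of the mat centre at (243,258). Releasing slowly and rising.

Request:
{"fn": "play_rows", "kwargs": {
  "deltas": [0.57,0,0,0,0,0.6,0,0,0,0,0.64,0,0,0,0,0.68,0,0,0,0,0.72,0,0,0,0,0.8,0,0,0,0,1,0,0,0,0,1,0,0,0,0,1,0,0,0,0]
}}

```text
clock: 32.58
eef_pos: [0.521, -0.3128, 0.0566]
tool_rot: [0.743, -0.67, -0.001, -0.009]
ft_force: [0.2, -0.9, 0.0]
grip_width: 0.0854
```

Run:
```python
from h import *
goto(.5205,-.3132,.0596,96)
c=cam('wrist');np.save('pics/w10.npy',c,allow_pickle=True)
B=lambda u,v,z:ray(c,u,v,z)[:2].round(4)
# finger clearance: red and orange extents along row 300
hsv=cv2.cvtColor(c['color'],cv2.COLOR_BGR2HSV);H,S,V=[hsv[...,i].astype(int) for i in range(3)]
print('red',big(((H<5)|(H>175))&(S>180)&(V>60))[:2]); print('or',big((H>6)&(H<22)&(S>180)&(V>90))[:3])
cv2.imwrite('pics/w10.png',c['color'])
```

```text
t 32.58 pos [ 0.521  -0.3128  0.0566] yaw 95.9 tilt 0.99 F [ 0.2  -0.85  0.04] w 85.36
turn -0.1 units [ 0.005  0.008 -0.05 ]
red [(np.int32(3045), array([264.9, 282.5]), array([243, 223,  45, 115], dtype=int32))]
or [(np.int32(5698), array([344.7, 252.1]), array([263, 208, 135, 133], dtype=int32)), (np.int32(4441), array([ 78.8, 224.1]), array([ 45, 163,  68, 130], dtype=int32)), (np.int32(3), array([369., 308.]), array([369, 307,   1,   3], dtype=int32))]
```

View pics/w10.png

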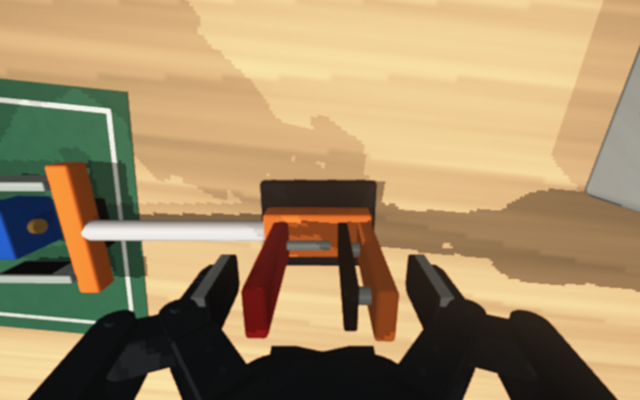

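The fingers are clear of both paddles (trigger 243-288, palm rest to 398, pads at 238 and 408), and the jaws are open around the plug. Rising straight up.

Request:
{"fn": "play_rows", "kwargs": {
  "deltas": [1,0,0,-0.3,0,1,0,0,-0.5,0,1,0,0,-0.7,0,1,0,0,-0.8,0,1,0,0,-0.6,0,1,0,0,-0.3,0,1,0,0,0,0,1,0,0,0,0]
}}

```text
clock: 33.62
eef_pos: [0.5182, -0.3151, 0.2531]
tool_rot: [0.743, -0.67, -0.002, -0.008]
ft_force: [-0.1, 0.5, -0.1]
grip_width: 0.0853
```

Run:
```python
from h import *
goto(.5205,-.3132,.0596,96)
c=cam('wrist');a=cv2.resize(c['color'],(400,250))
t=cam('top'); plug(t)
b=cv2.resize(t['color'][160:290,280:480],None,fx=4,fy=4,interpolation=cv2.INTER_CUBIC)[:,:400*2]
cv2.imwrite('pics/f.png',b)
f=t['color'];hsv=cv2.cvtColor(f,cv2.COLOR_BGR2HSV);o=np.load('pics/top0.npy',allow_pickle=True).item()['color']
d=cv2.absdiff(f,o).max(2)>45; print('changed',big(d))
```

```text
t 33.62 pos [ 0.5182 -0.3151  0.2531] yaw 95.91 tilt 0.99 F [-0.06  0.54 -0.06] w 85.31
turn -0.09 units [-0.027 -0.042  3.225]
blue 174 [346.  219.8] [327 212  29  16] [ 0.4997 -0.0957]
changed [(np.int32(22205), array([495.7, 342. ]), array([307, 253, 333, 147], dtype=int32)), (np.int32(14923), array([540. , 157.5]), array([427,  45, 190, 209], dtype=int32)), (np.int32(2502), array([388.2, 208.5]), array([314, 191, 149,  44], dtype=int32)), (np.int32(2141), array([624.9, 221. ]), array([603, 177,  37, 124], dtype=int32))]
```

```bash
python3 -c "
from h import *
print(ticket.job_done())"
```

```text
the job is handed in; nothing more can be done
None
```

I drew the sample out of the clip with the reacher and left it on the mat. The reacher is let go and standing on its foot, and I handed the job in at about 34 s.

**How the grip was set:** I closed the trigger in fine steps until both jaws were on the plug, with a jaw gap of about 33–34 mm. A pull test then held about 5 N. In the pull, the plug moved about 12 mm with the hand's first 12 mm and came out with no sign of slipping.

**Last checks:**
- **Sample:** its middle was about 8 mm from the mat centre just before release. The blue patch moved by less than 1 mm after that.
- **Reacher:** the fingers were clear of both paddles and the jaws were open around the plug. The wrist force was near zero after I raised the hand.
- **Bystanders:** the four largest changes in the top view since the start were the arm and the reacher. I did not check each bystander on its own.

**Not confirmed:**
- **Jaw force:** I never measured it. The finger-width lag I hoped to use stayed at its noise level, so I relied on the jaw gap and the pull test. I can't rule out a brief force outside the right range.
- **Final picture:** the viewer's 12-picture limit was reached, so I checked the end state by numbers only.

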